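# Sort index collars by plunger: arbor or tray

### The job

Sort the four octagonal index collars by their red-knobbed plungers. Put every collar whose plunger is pushed in onto the keyed arbor, turned so that its keyway meets the brass key and it goes all the way down onto the foot or the collar below; lay every collar whose plunger is pulled out flat inside the shallow blue tray. Leave each plunger as you find it and do not shift the other things on the bench.

Things in the scene. Friction and masses are not known exactly. Their poses are not given: they have to be found in the camera images.
- collar_a_mid (a point): Centre, half-way up, of one of four like octagonal aluminium collars, loose, lying flat, 0.1 to 0.2 kg: 46 mm across flats, 22 mm high, upright through bore 18 mm wide. A keyway 9 mm wide, at own -x, opens the bore to 13.5 mm from the axis over the full height. The plunger sticks out level on that same side. Grip across the flats at own +y and -y, or those 45 degrees either side.
- plunger_a (a joint): Plunger of collar_a, m: 0 = pushed in (red knob, 12.4 mm wide, 10 mm long, ends 39 mm from the collar's axis; hardly any stem seen); 0.014 = pulled out (knob ends 53 mm from the axis, 15 mm of brass stem seen). Friction of about 2 N holds it. Each starts within 1.5 mm of fully in or fully out; collars of both kinds lie in any order.
- collar_b_mid (a point): Centre, half-way up, of one of four like octagonal aluminium collars, loose, lying flat, 0.1 to 0.2 kg: 46 mm across flats, 22 mm high, upright through bore 18 mm wide. A keyway 9 mm wide, at own -x, opens the bore to 13.5 mm from the axis over the full height. The plunger sticks out level on that same side. Grip across the flats at own +y and -y, or those 45 degrees either side.
- plunger_b (a joint): Plunger of collar_b, m: 0 = pushed in (red knob, 12.4 mm wide, 10 mm long, ends 39 mm from the collar's axis; hardly any stem seen); 0.014 = pulled out (knob ends 53 mm from the axis, 15 mm of brass stem seen). Friction of about 2 N holds it. Each starts within 1.5 mm of fully in or fully out; collars of both kinds lie in any order.
- collar_c_mid (a point): Centre, half-way up, of one of four like octagonal aluminium collars, loose, lying flat, 0.1 to 0.2 kg: 46 mm across flats, 22 mm high, upright through bore 18 mm wide. A keyway 9 mm wide, at own -x, opens the bore to 13.5 mm from the axis over the full height. The plunger sticks out level on that same side. Grip across the flats at own +y and -y, or those 45 degrees either side.
- plunger_c (a joint): Plunger of collar_c, m: 0 = pushed in (red knob, 12.4 mm wide, 10 mm long, ends 39 mm from the collar's axis; hardly any stem seen); 0.014 = pulled out (knob ends 53 mm from the axis, 15 mm of brass stem seen). Friction of about 2 N holds it. Each starts within 1.5 mm of fully in or fully out; collars of both kinds lie in any order.
- collar_d_mid (a point): Centre, half-way up, of one of four like octagonal aluminium collars, loose, lying flat, 0.1 to 0.2 kg: 46 mm across flats, 22 mm high, upright through bore 18 mm wide. A keyway 9 mm wide, at own -x, opens the bore to 13.5 mm from the axis over the full height. The plunger sticks out level on that same side. Grip across the flats at own +y and -y, or those 45 degrees either side.
- plunger_d (a joint): Plunger of collar_d, m: 0 = pushed in (red knob, 12.4 mm wide, 10 mm long, ends 39 mm from the collar's axis; hardly any stem seen); 0.014 = pulled out (knob ends 53 mm from the axis, 15 mm of brass stem seen). Friction of about 2 N holds it. Each starts within 1.5 mm of fully in or fully out; collars of both kinds lie in any order.
- arbor: Fixed upright keyed arbor; origin at the underside centre. Green foot 70 mm wide, 10 mm high; steel shaft 14 mm wide, tapering from 60 to 66 mm above the bench. Brass key 5 mm wide on its own -x side (towards the robot, within 35 degrees; yellow line on the foot), up to 58 mm, reaches 11.5 mm from the axis. Collars go down only with +x within 8 degrees of the arbor's; two stack, 22 mm each.
- tray: Fixed shallow blue tray; origin at the underside centre. 140 mm (own x) by 180 mm (own y) by 12 mm high, floor and walls 4 mm thick. Holds two collars side by side along y, plungers pointing to own -x.
- nut_mid (a point): Steel hex nut, loose, 22 x 26 x 12 mm; this point is its centre, half-way up. To be left where it is.
- v_block_mid (a point): Grey steel V block, loose, 50 x 60 x 40 mm; this point is its centre, half-way up. To be left where it is.
- collet_mid (a point): Steel spring collet, loose, standing on its nose, 29 mm wide, 32 mm high; this point is its centre, half-way up. To be left where it is.
- block_mid (a point): Milled aluminium block, loose, 45 x 60 x 32 mm; this point is its centre, half-way up. To be left where it is.
- jar_mid (a point): Brown jar with black lid, loose, 58 mm wide, 89 mm high; this point is its centre, half-way up. To be left where it is.
Mind the look-alikes: they are no part of the job. What is shaped like the part that bears collar_b_mid but pink is not meant. What is shaped like the part that bears collar_a_mid but pink is not meant.

How it is judged:
At the end, for the whole second after the job is handed in: Plunger in (under 5 mm): collar on the arbor, axes within 5 mm, centre below 47 mm, so fully down in a stack of two. Plunger out (over 9 mm): collar inside the tray, centre 12 to 19 mm above the bench. All level within 0.08 rad and at rest, plungers as found (value of joint each of plunger_a, plunger_c below 0.005 m and horizontal distance between each of collar_a_mid, collar_c_mid and arbor below 0.005 m and height (world z) of each of collar_a_mid, collar_c_mid below 0.047 m and angle between each of collar_a_mid, collar_b_mid, collar_c_mid, collar_d_mid's own z axis and vertical below 0.08 rad and linear speed of each of collar_a, collar_b, collar_c, collar_d below 0.02 m/s and value of joint each of plunger_b, plunger_d above 0.009 m and x of collar_b_mid in the frame of tray between -0.065 and 0.065 m and y of collar_b_mid in the frame of tray between -0.085 and 0.085 m and height (world z) of collar_b_mid between 0.012 and 0.019 m and x of collar_d_mid in the frame of tray between -0.065 and 0.065 m and y of collar_d_mid in the frame of tray between -0.085 and 0.085 m and height (world z) of collar_d_mid between 0.012 and 0.019 m); the robot touches nothing.
It fails at once if a collar's plunger is moved more than a few millimetres from where it was found (value of joint plunger_a between 0.005 and 0.009 m or value of joint plunger_b between 0.005 and 0.009 m or value of joint plunger_c between 0.005 and 0.009 m or value of joint plunger_d between 0.005 and 0.009 m).
It fails at once if the nut, V block, collet, aluminium block or jar is shifted by more than 30 mm (distance of any of nut_mid, v_block_mid, collet_mid, block_mid, jar_mid from where it was at the start of the episode above 0.03 m).
It also fails if it takes over 72 s, if anything falls off the work surface, if the arm or the gripper's body presses on something with over 40 N, if the wrist force passes 120 N, or if a joint passes its speed limit or range.

### The arm

A 7-joint arm with a two-finger parallel gripper is mounted at the origin on a cart in front of the work surface, level with it; the furniture and walls round the work are solid. World frame = base frame: x ahead of the robot, y to its left, z up, the work surface at z = 0. Lengths are in m, angles in rad, forces in N, time in s.
With the tool pointing down it reaches from about 0.4 to 0.85 m from the base axis. Payload 10.4 kg.
Tool frame: the origin (TCP) lies between the finger pads; the fingertips stand 22 mm ahead of it and the grasp point (between the pads) lies 3 mm ahead of it; z points along the fingers, y is the line along which they close (so a half turn about z gives the same grasp; the last joint's range is limited). The gripper opens to 85 mm and grips with 20 to 120 N. Pads are 22 mm wide; open, the fingers measure 114 mm over their backs; the gripper's body (76 mm by 85 mm) begins 54 mm behind the grasp point. The pads swing forward as they close: fully open they stand 13 mm farther back than shut.
Start: joints at [1.156, 0.332, -0.065, 1.46, 0.022, 1.35, -0.088], TCP at [0.239, -0.578, 0.253] pointing down, gripper open.
Joint ranges: [-2.6, 2.6], [-0.5, 2.12], [-1.47, 1.34], [0.16, 2.42], [-1.27, 4.41], [0.06, 2.06], [-2.6, 2.6]. Speed limits (rad/s): [2.22, 2.22, 2.79, 2.79, 3.14, 3.14, 3.14].

### API

Orientations are given as a unit quaternion [x, y, z, w].
In Python, from workcell import manip, camera, ticket, boxes_of, outline_of gives the robot as it stands.
- The arm moves only by the tool carry_out, never from a script. Its argument "deltas" is a list of rows, each a list of 5 numbers: the shift along the tool's x, y, z as a fraction of full scale, then the turn about the tool's z as a fraction of full scale, then the opening, from -1 (shut) to 1 (fully open), so that 0 is half open. In form: [[tx, ty, tz, spin, gripper], ...]. A call has 1 to 20 rows; each row is the pose to reach, as a shift and turn from the pose commanded when the call began, along the tool's axes at that moment; what a row does not reach only later rows make up. Full scale, the value 1, is 150 mm for a shift and 30 degrees for a turn. A row lasts 1/8 s, in which the tool goes at most 62.5 mm and 10.7 degrees, less where a joint would pass 70% of its speed; a pose out of reach is approached as far as the arm can. A call with a number of a shift or a turn outside -1 to 1 is refused whole. A call with a gripper value outside its range is refused whole. The fingers move at their own pace and stop on an object; "force" is the grip in N (left out, the last holds). Time passes only in rows, so rows that repeat a pose let the fingers close. It gives the time, the measured TCP pose, the force, the opening and the grip force at its end, in the units of the state.
- manip.get_obs(): the state, without advancing time (a new reading comes with each control period).
- camera(name): name is "side" or "top"; returns a dict with "img" (384x512x3 uint8, red, green, blue), "depth" (384x512 float32, m along the optical axis (not along the pixel's ray), 0 where there is no reading), "vertical_fov" (degrees; the focal length in pixels is half the picture's height over the tangent of half this angle, whatever the lens; pixels are square), "cx", "cy" (the principal point, pixels), "k1" (the pictures are not rectified: a ray, as slopes to the right and down, at radius r is drawn at 1 + k1 r^2 times it, then the intrinsics apply), "R" (3x3) and "t" (3): a world point X has camera coordinates R X + t. Camera axes: x right, y down, z forward; pixel columns grow to the right and rows downward; lengths in m; the calibration is good to about 2 mm. A picture is of the moment at which its call begins.
- ticket.hand_in(): hands the job in; it is judged then, once.
Trained networks look in a picture, given as the dict that the camera call returned (one of the last four; its "shot" number tells which), for a name from the list of things; names that differ only in an ending like _2 or _b are one class to them, and where a whole thing is asked for, a point or a joint stands for the part that bears it (a point fixed in the world has none). Each returns a list of dicts, best first, with "conf" (0 to 1); they miss things now and then, are a little off and sometimes report something else, mostly with a low value. They report only what shows in the picture. A call takes as long as a camera call. They do not tell look-alikes from the thing itself.
- boxes_of(query, picture): "position" ([x, y, z] in m, in world coordinates, good to about 4 mm: the middle of the surface that is visible of it).
- outline_of(query, picture): "region" (384x512 bool, what is visible of it).
The state is a dict: "clock": time; "joint_pos": joint angles; "joint_velocities": joint speeds; "tau": joint torques, N m; "position": TCP position; "ee_rot": TCP orientation; "ft_force": force on the tool from outside, world axes, zero at the start; "torque": the same for the moment, N m; "grip_width": opening from 0.0 (shut) to 1.0 (fully open); "grasp_force": force on a finger pad.
Only numpy, scipy, OpenCV 4.12 (cv2) and the standard library are available. Lean on these libraries where they do the work, as an engineer would, in place of code of your own. Each camera call takes 0.05 s, during which the arm holds its last target. There are 200 camera calls.

## Working session

There is one attempt and no reset: what is moved stays moved. The work goes in short steps, Python scripts to look and compute and a tool call to move; the robot and the scene stay as the last step left them, time stands still between calls to the robot, and variables do not carry over. Pictures are saved under pics/ and viewed, at most 10 in all, crops included, and the job is handed in when it is done.

Besides the shell and the picture viewer there is one more tool, called after "Emit:" as name(argument=value, ...), one argument or row to a line, values as JSON. carry_out: Moves the arm, as the interface text tells. Its arguments: {"type":"object","properties":{"deltas":{"type":"array","items":{"type":"array","items":{"type":"number"}}},"force":{"type":"number"}},"required":["deltas"]}

```bash
mkdir -p pics; cat > h.py <<'E'
import numpy as np, cv2
from workcell import manip, camera, ticket, boxes_of, outline_of
def K(c):
    f=192/np.tan(np.radians(c["vertical_fov"])/2); return f
def world(c,uv,z=None,depth=None):
    """pixel -> world; on plane z or with depth"""
    f=K(c); u,v=uv; d=np.array([(u-c["cx"])/f,(v-c["cy"])/f]); s=d.copy()
    for _ in range(20): s=d/(1+c["k1"]*(s@s))
    ray=np.array([s[0],s[1],1.]); R=np.array(c["R"]); t=np.array(c["t"])
    o=-R.T@t; w=R.T@ray
    return o+w*((z-o[2])/w[2] if depth is None else depth)
def cloud(c,mask):
    v,u=np.nonzero(mask&(c["depth"]>0)); f=K(c)
    d=np.stack([(u-c["cx"])/f,(v-c["cy"])/f],1); s=d.copy()
    for _ in range(20): s=d/(1+c["k1"]*(s**2).sum(1,keepdims=True))
    z=c["depth"][v,u]; P=np.c_[s*z[:,None],z]
    return (P-np.array(c["t"]))@np.array(c["R"])
def proj(c,X):
    p=np.array(c["R"])@X+np.array(c["t"]); s=p[:2]/p[2]; s=s*(1+c["k1"]*(s@s)); f=K(c)
    return s*f+[c["cx"],c["cy"]]
def save(im,n): cv2.imwrite("pics/"+n+".png",im[...,::-1])
E
python3 - <<'E'
from h import *
ct=camera("top"); cs=camera("side")
im=np.vstack([ct["img"],cs["img"]])
save(cv2.resize(ct["img"],(800,600)),"top0"); save(cs["img"],"side0")
for n in ["collar_a_mid","plunger_a","arbor","tray","nut_mid","v_block_mid","collet_mid","block_mid","jar_mid"]:
    for c,l in((ct,"top"),(cs,"side")):
        for b in boxes_of(n,c): 
            print(n,l,np.round(b["position"],3),round(b["conf"],2),np.round(proj(c,np.array(b["position"]))))
o=manip.get_obs();print(o["position"],o["ee_rot"])
E
```

```text
collar_a_mid top [0.379 0.645 0.022] 0.76 [143. 253.]
collar_a_mid top [0.398 0.335 0.02 ] 0.71 [258. 249.]
collar_a_mid side [0.375 0.625 0.02 ] 0.51 [207. 161.]
arbor top [0.593 0.324 0.014] 0.64 [263. 178.]
arbor top [0.688 0.317 0.087] 0.56 [267. 138.]
arbor top [0.402 0.335 0.02 ] 0.49 [258. 248.]
arbor side [0.598 0.325 0.009] 0.82 [275. 209.]
arbor side [0.66  0.105 0.005] 0.23 [304. 261.]
tray top [0.668 0.117 0.001] 0.62 [338. 155.]
tray top [0.426 0.168 0.023] 0.35 [320. 241.]
tray top [0.373 0.084 0.033] 0.28 [352. 262.]
tray side [0.657 0.104 0.005] 0.94 [303. 262.]
nut_mid side [0.386 0.254 0.013] 0.65 [189. 220.]
v_block_mid top [0.38  0.083 0.034] 0.56 [352. 259.]
v_block_mid side [0.381 0.058 0.03 ] 0.94 [168. 261.]
collet_mid top [0.537 0.184 0.035] 0.63 [315. 199.]
collet_mid side [0.538 0.175 0.028] 0.74 [248. 233.]
block_mid top [0.382 0.415 0.032] 0.57 [227. 255.]
block_mid side [0.39  0.405 0.027] 0.83 [200. 188.]
block_mid side [0.385 0.249 0.014] 0.47 [188. 220.]
block_mid side [0.708 0.291 0.047] 0.24 [319. 204.]
jar_mid top [0.693 0.318 0.086] 0.61 [267. 136.]
jar_mid side [0.71  0.29  0.049] 0.85 [320. 203.]
[ 0.23868218 -0.5776413   0.25333746] [9.80875166e-01 1.94637884e-01 1.13046332e-05 4.08475948e-05]
```

View pics/top0.png

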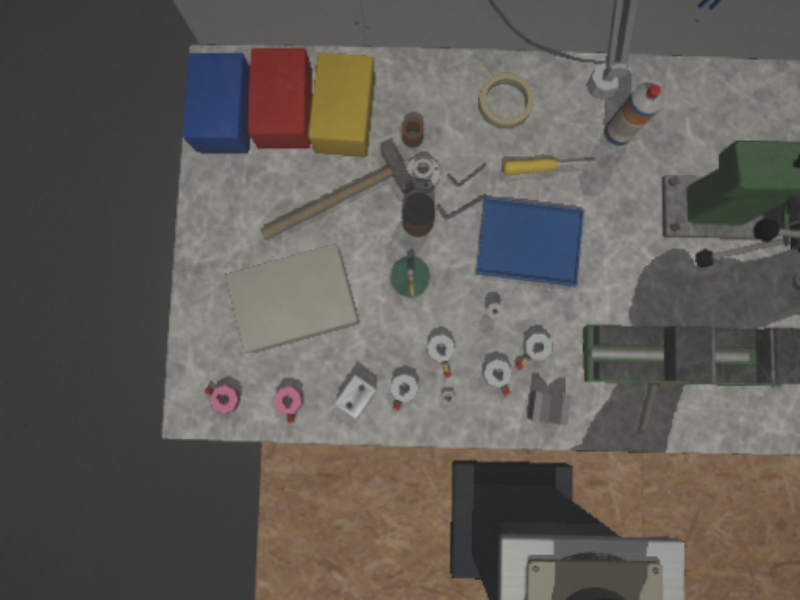

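View pics/side0.png

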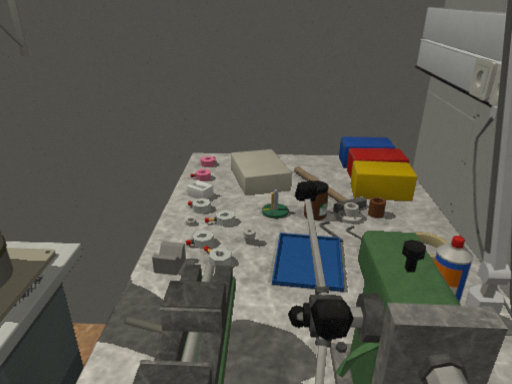

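```bash
cat > m.py <<'E'
from h import *
def collar(c,uv,zt=0.022,r=26):
    """centre on top plane from bright low-saturation pixels; knob from red pixels"""
    u0,v0=map(int,uv); m=np.zeros((384,512),bool); m[v0-r:v0+r,u0-r:u0+r]=1
    P=cloud(c,m); v,u=np.nonzero(m&(c["depth"]>0)); rgb=c["img"][v,u].astype(int)
    ctr=world(c,uv,zt)[:2]
    red=(rgb[:,0]>90)&(rgb[:,0]>1.7*rgb[:,1])&(rgb[:,0]>1.7*rgb[:,2])
    hi=(abs(P[:,2]-zt)<.005)&~red
    for _ in range(5):
        q=P[hi&(np.linalg.norm(P[:,:2]-ctr,axis=1)<.029)][:,:2]
        (x,y),rad=cv2.minEnclosingCircle(q.astype(np.float32)); ctr=(np.array([x,y])*0.5+0.5*q.mean(0))
    k=red&(np.linalg.norm(P[:,:2]-ctr,axis=1)<.07)
    kp=np.array([world(c,(a,b),zt-.007)[:2] for a,b in zip(u[k],v[k])])
    return ctr,rad,q.shape[0],np.median(P[hi][:,2]),kp
E
python3 - <<'E'
from m import *
ct=camera("top"); cs=camera("side")
save(cv2.resize(ct["img"][195:275,230:370],(800,457),interpolation=cv2.INTER_CUBIC),"crop")
for uv in [(258.5,248),(282,222.5),(318,238.5),(344,221.5)]:
    ctr,rad,n,z,kp=collar(ct,uv); 
    d=kp.mean(0)-ctr; dist=np.linalg.norm(kp-ctr,axis=1)
    print(uv,ctr.round(4),"rad",round(rad,4),n,z.round(4),"knob",kp.mean(0).round(4),len(kp),"dist",np.linalg.norm(d).round(4),dist.max().round(4),"x-yaw",np.degrees(np.arctan2(-d[1],-d[0])).round(1))
# tray
v,u=np.mgrid[0:384,0:512]; I=ct["img"].astype(int)
b=(I[...,2]>1.6*I[...,0])&(u>290)&(u<390)&(v>110)&(v<200)
P=cloud(ct,b); q=P[:,:2].astype(np.float32); print("tray",cv2.minAreaRect(q),np.percentile(P[:,2],[5,50,95]))
# arbor
g=(abs(u-263)<22)&(abs(v-178)<24); gr=g&(I[...,1]>1.15*I[...,0])&(I[...,1]>1.1*I[...,2])
P=cloud(ct,gr);P=P[abs(P[:,2]-.01)<.006];print("foot",cv2.minEnclosingCircle(P[:,:2].astype(np.float32)),P.mean(0),len(P))
P=cloud(ct,g); P=P[P[:,2]>.04];print("shaft",len(P),P.mean(0),P.max(0),P.min(0))
y=g&(I[...,0]>1.5*I[...,2])&(I[...,1]>1.3*I[...,2]);P=cloud(ct,y);print("yellow",P.round(3),I[y])
save(cv2.resize(ct["img"][155:200,235:290],(733,600),interpolation=cv2.INTER_CUBIC),"arb")
E
```

```text
(258.5, 248) [0.4009 0.3352] rad 0.026 195 0.0217 knob [0.3701 0.345 ] 11 dist 0.0323 0.036 x-yaw -17.5
(282, 222.5) [0.4722 0.2722] rad 0.0244 199 0.0216 knob [0.4283 0.259 ] 9 dist 0.0459 0.0492 x-yaw 16.8
(318, 238.5) [0.4304 0.1732] rad 0.0256 207 0.0214 knob [0.4232 0.1456] 22 dist 0.0285 0.0462 x-yaw 75.4
(344, 221.5) [0.4779 0.1042] rad 0.0266 205 0.0214 knob [0.446  0.1341] 11 dist 0.0437 0.0484 x-yaw -43.2
tray ((0.6683750152587891, 0.11506100744009018), (0.17930017411708832, 0.14009253680706024), 84.34945678710938) [0.00041546 0.00386865 0.01063713]
foot ((0.5975475907325745, 0.32832980155944824), 0.03441751003265381) [0.59732463 0.32878953 0.00983904] 380
shaft 30 [0.59515531 0.32864137 0.05987997] [0.60327128 0.33412502 0.06951347] [0.58613684 0.32312088 0.04358   ]
yellow [[0.591 0.328 0.052]
 [0.59  0.326 0.058]
 [0.587 0.326 0.058]
 [0.586 0.328 0.045]
 [0.586 0.326 0.047]
 [0.584 0.328 0.008]
 [0.584 0.325 0.007]
 [0.581 0.328 0.011]
 [0.581 0.325 0.009]
 [0.578 0.328 0.011]
 [0.578 0.325 0.011]
 [0.575 0.325 0.009]
 [0.575 0.322 0.012]
 [0.573 0.325 0.009]
 [0.573 0.322 0.007]
 [0.57  0.325 0.007]
 [0.57  0.322 0.01 ]
 [0.567 0.325 0.01 ]
 [0.567 0.322 0.011]] [[115 102  72]
 [120 106  73]
 [134 118  77]
 [140 125  81]
 [101  88  64]
 [103  93  65]
 [102 101  65]
 [116 114  66]
 [105 103  65]
 [120 115  65]
 [112 110  68]
 [139 126  66]
 [146 129  67]
 [119 113  72]
 [145 128  69]
 [122 115  72]
 [139 124  71]
 [128 120  70]
 [127 118  71]
 [127 120  69]]
```

View pics/crop.png

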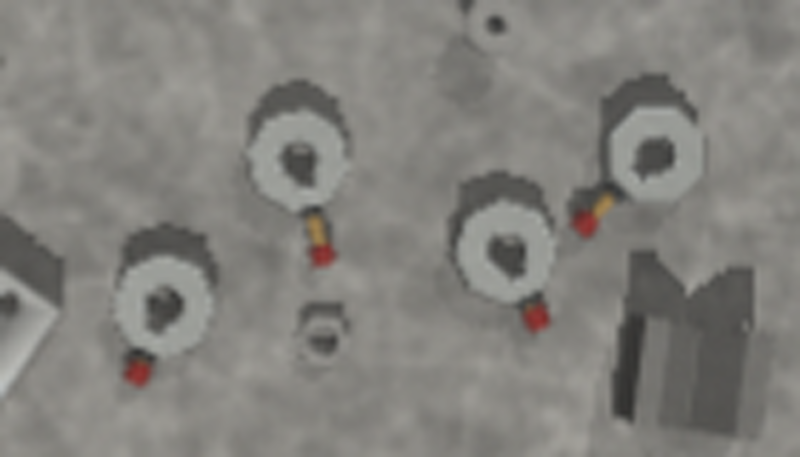

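View pics/arb.png

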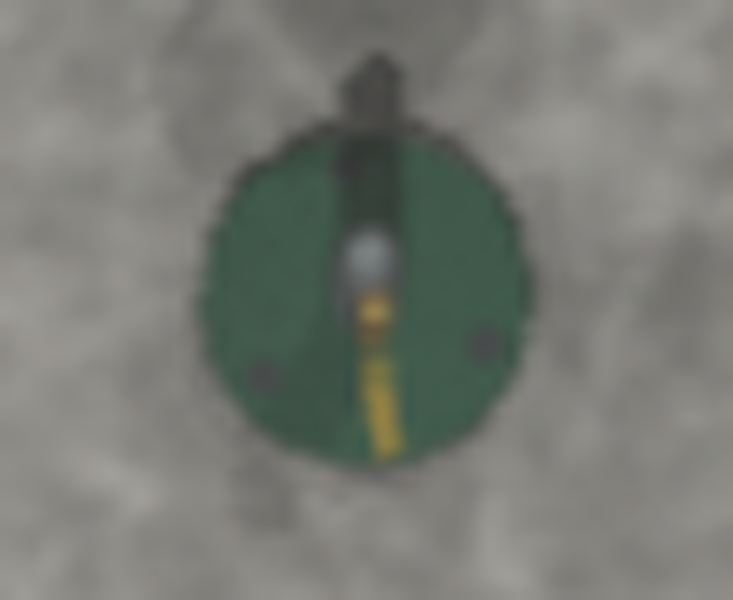

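```bash
python3 - <<'E'
from m import *
ct=camera("top")
u,v=324.2,250.3
k=world(ct,(324,250.5),.012)[:2];c3=np.array([.4304,.1732]);d=k-c3;print("c3 knob",k,np.linalg.norm(d),np.degrees(np.arctan2(-d[1],-d[0])))
P=cloud(ct,np.ones((384,512),bool))
for x0 in np.arange(0.1,1.0,.1):
    print(round(x0,1),[ (round(float(np.percentile(Q,98)),2) if len(Q:=P[(P[:,0]>=x0)&(P[:,0]<x0+.1)&(P[:,1]>=y0)&(P[:,1]<y0+.1)][:,2])>5 else None) for y0 in np.arange(-.8,.5,.1)])
E
```

```text
c3 knob [0.39995442 0.15518504] 0.03537615339513816 30.613240787509522
0.1 [-0.86, -0.87, -0.86, -0.86, -0.87, -0.86, 0.01, 0.01, 0.01, 0.01, -0.86, -0.86, -0.86]
0.2 [None, -0.86, None, None, -0.0, None, -0.0, -0.0, -0.87, None, None, 0.0, None]
0.3 [None, None, None, None, 0.0, 0.0, 0.0, 0.01, 0.04, 0.04, 0.01, 0.03, 0.03]
0.4 [None, None, None, None, 0.11, 0.11, 0.11, 0.11, 0.06, 0.02, 0.02, 0.02, 0.06]
0.5 [None, None, None, None, 0.0, 0.11, 0.11, 0.08, 0.04, 0.03, 0.0, 0.05, 0.06]
0.6 [None, None, None, None, 0.1, 0.23, 0.31, 0.0, 0.01, 0.01, 0.07, 0.09, 0.06]
0.7 [None, None, None, None, 0.1, 0.24, 0.24, 0.0, 0.01, 0.02, 0.03, 0.09, 0.02]
0.8 [None, None, None, None, 0.0, 0.0, 0.0, 0.17, 0.02, 0.03, 0.01, 0.04, 0.08]
0.9 [None, None, None, 0.0, 0.0, 0.0, 0.0, 0.18, 0.29, 0.03, 0.02, 0.0, 0.08]
```

```bash
cat > go.py <<'E'
import sys
from h import *
from scipy.spatial.transform import Rotation as Ro
def plan(*targets):
    o=manip.get_obs(); R=Ro.from_quat(o["ee_rot"]).as_matrix(); p=np.array(o["position"])
    psi=np.degrees(np.arctan2(R[1,0],R[0,0]))
    print("t",round(o["clock"],2),"p",p.round(4),"psi",round(psi,2),"tilt",round(R[2,2],4),"g",round(o["grip_width"],3),np.round(o["ft_force"],1),np.round(o["joint_pos"],2))
    for x,y,z,a in targets:
        d=(R.T@(np.array([x,y,z])-p))/.15; s=-((a-psi+180)%360-180)/30
        print((x,y,z,a),"->",d.round(3),round(s,3))
if __name__=="__main__": plan(*[tuple(map(float,a.split(","))) for a in sys.argv[1:]])
E
python3 go.py .35,-.47,.27,50 .42,-.35,.27,80 .43,-.2,.27,110 .45,-.05,.27,137
```

```text
t 1.15 p [ 0.2387 -0.5776  0.2533] psi 22.45 tilt -1.0 g 1.0 [ 0.4 -0.3 -1.1] [ 1.16  0.33 -0.06  1.46  0.02  1.35 -0.09]
(0.35, -0.47, 0.27, 50.0) -> [ 0.96  -0.38  -0.111] -0.918
(0.42, -0.35, 0.27, 80.0) -> [ 1.697 -0.941 -0.111] -1.918
(0.43, -0.2, 0.27, 110.0) -> [ 2.14  -1.84  -0.111] -2.918
(0.45, -0.05, 0.27, 137.0) -> [ 2.645 -2.713 -0.111] -3.818
```

Emit:
carry_out(
  deltas=[
    [0.33,-0.13,-0.11,-0.33,0.5],
    [0.66,-0.26,-0.11,-0.66,0.5],
    [0.96,-0.38,-0.11,-0.92,0.5],
    [0.96,-0.38,-0.11,-0.92,0.5],
  ],
)

```text
clock: 1.65
position: [0.3538, -0.4666, 0.2702]
ee_rot: [0.904, 0.427, 0.001, 0.0]
ft_force: [-0.2, -0.9, -0.2]
grip_width: 0.747
grasp_force: 0.0
```

```bash
python3 go.py .40,-.36,.27,80 .42,-.22,.27,110 
```

```text
t 1.65 p [ 0.3538 -0.4666  0.2702] psi 50.54 tilt -1.0 g 0.747 [-0.2 -0.9 -0.2] [ 1.02  0.25 -0.22  1.54  0.05  1.36  0.12]
(0.4, -0.36, 0.27, 80.0) -> [ 0.745 -0.214  0.003] -0.982
(0.42, -0.22, 0.27, 110.0) -> [ 1.55  -0.704  0.003] -1.982
```

Emit:
carry_out(
  deltas=[
    [0.35,-0.1,0,-0.33,0.5],
    [0.7,-0.2,0,-0.66,0.5],
    [0.745,-0.214,0,-0.98,0.5],
  ],
)

```text
clock: 2.02
position: [0.3989, -0.3606, 0.2703]
ee_rot: [0.766, 0.643, 0.0, 0.0]
ft_force: [-0.4, 0.7, 0.3]
grip_width: 0.753
grasp_force: 0.0
```

Emit:
carry_out(
  deltas=[
    [0.35,-0.01,0,-0.33,0.5],
    [0.7,-0.02,0,-0.66,0.5],
    [0.94,-0.03,0,-1,0.5],
  ],
)

```text
clock: 2.4
position: [0.4186, -0.2228, 0.2701]
ee_rot: [0.575, 0.818, -0.0, 0.0]
ft_force: [0.3, -0.7, 0.9]
grip_width: 0.75
grasp_force: 0.0
```

Emit:
carry_out(
  deltas=[
    [0.35,0.18,0,-0.33,0.5],
    [0.7,0.36,0,-0.66,0.5],
    [0.86,0.46,0,-0.9,0.5],
    [0.86,0.46,0,-0.9,0.5],
  ],
)

```text
clock: 2.9
position: [0.441, -0.0783, 0.2702]
ee_rot: [0.37, 0.929, -0.0, 0.0]
ft_force: [-0.7, -0.8, 0.6]
grip_width: 0.748
grasp_force: 0.0
```

```bash
python3 go.py .478,.104,.2,137 .478,.104,.10,137
```

```text
t 2.9 p [ 0.441  -0.0783  0.2702] psi 136.62 tilt -1.0 g 0.748 [-0.7 -0.8  0.6] [ 0.72 -0.05 -0.62  1.85 -0.03  1.33  0.92]
(0.478, 0.104, 0.2, 137.0) -> [0.656 1.053 0.468] -0.013
(0.478, 0.104, 0.1, 137.0) -> [0.657 1.052 1.134] -0.013
```

Emit:
carry_out(
  deltas=[
    [0.26,0.33,0.0,0,0.5],
    [0.5,0.7,0.1,0,0.5],
    [0.656,1.0,0.4,0,0.5],
    [0.656,1.0,0.8,0,0.5],
    [0.656,1.0,1.0,0,0.5],
    [0.656,1.0,1.0,0,0.5],
  ],
)

```text
clock: 3.65
position: [0.4714, 0.0951, 0.1177]
ee_rot: [0.372, 0.928, -0.001, -0.002]
ft_force: [0.1, 0.0, -0.2]
grip_width: 0.748
grasp_force: 0.0
```

```bash
python3 - <<'E'
from m import *
from go import plan
plan((.478,.104,.045,137),(.478,.104,.024,137))
c=camera("top")
save(cv2.resize(c["img"][185:265,290:400],(800,582),interpolation=cv2.INTER_CUBIC),"app4")
E
```

```text
t 3.65 p [0.4714 0.0951 0.1177] psi 136.27 tilt -1.0 g 0.748 [ 0.1  0.  -0.2] [ 0.46  0.24 -0.82  1.95  0.2   1.04  0.36]
(0.478, 0.104, 0.045, 137) -> [0.008 0.075 0.484] -0.024
(0.478, 0.104, 0.024, 137) -> [0.007 0.075 0.624] -0.024
```

View pics/app4.png

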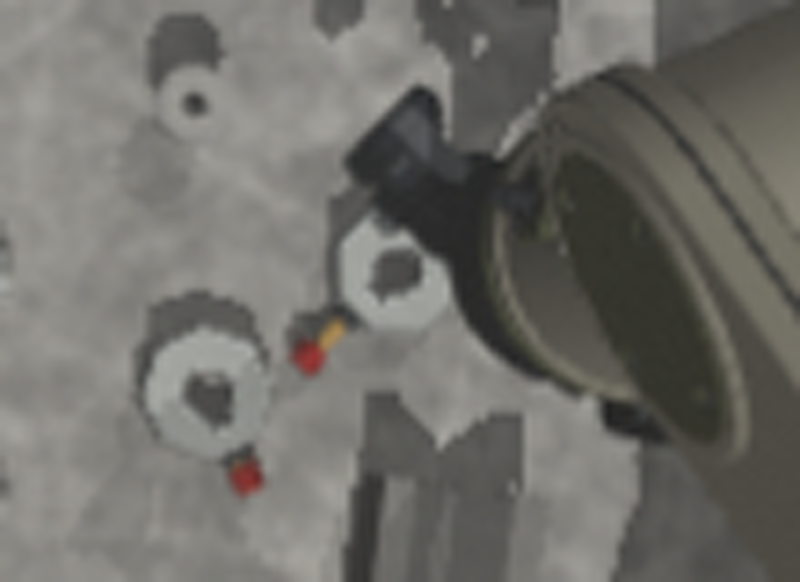

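Emit:
carry_out(
  deltas=[
    [0.0,0.06,0.2,-0.02,0.5],
    [0.0,0.06,0.4,-0.02,0.5],
    [0.0,0.06,0.4,-0.02,0.5],
  ],
)

```text
clock: 4.08
position: [0.4791, 0.1024, 0.0602]
ee_rot: [0.367, 0.93, -0.0, -0.0]
ft_force: [0.3, -0.2, -0.5]
grip_width: 0.748
grasp_force: 0.0
```

```bash
python3 go.py .478,.104,.024,137
```

```text
t 4.08 p [0.4791 0.1024 0.0602] psi 136.93 tilt -1.0 g 0.748 [ 0.3 -0.2 -0.5] [ 0.4   0.35 -0.79  1.98  0.31  0.93  0.27]
(0.478, 0.104, 0.024, 137.0) -> [0.013 0.003 0.241] -0.002
```

Tracking is good. Descend and grip.

Emit:
carry_out(
  deltas=[
    [0.013,0,0.12,0,0.5],
    [0.013,0,0.24,0,0.5],
    [0.013,0,0.24,0,0.5],
    [0.013,0,0.24,0,-0.2],
    [0.013,0,0.24,0,-0.2],
    [0.013,0,0.24,0,-0.2],
    [0.013,0,0.24,0,-0.2],
  ],
  force=40,
)

```text
clock: 4.95
position: [0.4779, 0.1049, 0.0243]
ee_rot: [0.366, 0.931, 0.0, 0.0]
ft_force: [-0.9, 0.4, 5.8]
grip_width: 0.53
grasp_force: 42.0
```

```bash
python3 go.py .478,.104,.124,137
```

```text
t 4.95 p [0.4779 0.1049 0.0243] psi 137.05 tilt -1.0 g 0.53 [-0.9  0.4  5.8] [ 0.36  0.41 -0.76  2.    0.37  0.87  0.22]
(0.478, 0.104, 0.124, 137.0) -> [-0.005 -0.003 -0.665] 0.002
```

Emit:
carry_out(
  deltas=[
    [0,0,-0.3,0,-0.2],
    [0,0,-0.6,0,-0.2],
    [0,0,-0.66,0,-0.2],
    [0,0,-0.66,0,-0.2],
  ],
)

```text
clock: 5.45
position: [0.4774, 0.1043, 0.1225]
ee_rot: [0.366, 0.93, -0.0, 0.0]
ft_force: [-0.1, 0.0, -1.7]
grip_width: 0.531
grasp_force: 42.2
```

```bash
python3 - <<'E'
from m import *
from go import plan
plan((.58,.09,.12,160),(.679,.0757,.12,174.3))
c=camera("top")
save(cv2.resize(c["img"][185:265,290:400],(800,582),interpolation=cv2.INTER_CUBIC),"lift4")
for n in ["side"]:
    s=camera(n); print([ (np.round(b["position"],3),b["conf"]) for b in boxes_of("collar_a_mid",s)])
E
```

```text
t 5.45 p [0.4774 0.1043 0.1225] psi 137.02 tilt -1.0 g 0.531 [-0.1  0.  -1.7] [ 0.45  0.25 -0.83  1.93  0.22  1.05  0.34]
(0.58, 0.09, 0.12, 160) -> [-0.565  0.396  0.017] -0.766
(0.679, 0.0757, 0.12, 174.3) -> [-1.113  0.776  0.017] -1.243
[]
```

Emit:
carry_out(
  deltas=[
    [-0.28,0.2,0,-0.33,-0.2],
    [-0.565,0.396,0,-0.66,-0.2],
    [-0.565,0.396,0,-0.766,-0.2],
  ],
)

```text
clock: 5.98
position: [0.5819, 0.089, 0.12]
ee_rot: [0.173, 0.985, 0.0, -0.002]
ft_force: [-0.8, 0.3, -1.5]
grip_width: 0.528
grasp_force: 42.2
```

Emit:
carry_out(
  deltas=[
    [-0.3,0.07,0,-0.25,-0.2],
    [-0.653,0.136,0,-0.477,-0.2],
    [-0.653,0.136,0.2,-0.477,-0.2],
    [-0.653,0.136,0.2,-0.477,-0.2],
  ],
)

```text
clock: 6.48
position: [0.6769, 0.076, 0.0884]
ee_rot: [0.049, 0.999, -0.0, -0.004]
ft_force: [-0.6, -0.2, -1.9]
grip_width: 0.532
grasp_force: 42.1
```

```bash
python3 go.py .679,.0757,.029,174.3
```

```text
t 6.47 p [0.6769 0.076  0.0884] psi 174.36 tilt -1.0 g 0.532 [-0.6 -0.2 -1.9] [ 0.35  0.72 -0.79  1.43  0.52  1.21  0.98]
(0.679, 0.0757, 0.029, 174.3) -> [-0.017 -0.     0.396] 0.002
```

Emit:
carry_out(
  deltas=[
    [-0.01,0,0.2,0,-0.2],
    [-0.01,0,0.34,0,-0.2],
    [-0.01,0,0.395,0,-0.2],
    [-0.01,0,0.395,0,-0.2],
    [-0.01,0,0.395,0,0.32],
    [-0.01,0,0.395,0,0.32],
    [-0.01,0,0.395,0,0.32],
    [-0.01,0,0.3,0,0.32],
    [-0.01,0,0.0,0,0.32],
    [-0.01,0,-0.25,0,0.4],
    [-0.01,0,-0.25,0,0.4],
  ],
)

```text
clock: 7.85
position: [0.6823, 0.0768, 0.1352]
ee_rot: [0.049, 0.999, 0.001, 0.003]
ft_force: [0.7, 0.2, -1.4]
grip_width: 0.705
grasp_force: 0.0
```

```bash
python3 go.py .58,.22,.125,190 .472,.272,.12,197
```

```text
t 7.85 p [0.6823 0.0768 0.1352] psi 174.34 tilt -1.0 g 0.705 [ 0.7  0.2 -1.4] [ 0.36  0.68 -0.81  1.39  0.5   1.27  0.99]
(0.58, 0.22, 0.125, 190.0) -> [0.773 0.882 0.064] -0.522
(0.472, 0.272, 0.12, 197.0) -> [1.524 1.156 0.093] -0.755
```

Emit:
carry_out(
  deltas=[
    [0.26,0.3,0.06,-0.26,0.5],
    [0.52,0.6,0.06,-0.52,0.5],
    [0.77,0.88,0.06,-0.52,0.5],
    [0.77,0.88,0.06,-0.52,0.5],
  ],
)

```text
clock: 8.35
position: [0.5751, 0.2239, 0.122]
ee_rot: [-0.091, 0.996, 0.001, -0.0]
ft_force: [0.3, -0.2, -0.5]
grip_width: 0.75
grasp_force: 0.0
```

Emit:
carry_out(
  deltas=[
    [0.3,0.22,0,-0.1,0.5],
    [0.6,0.44,0,-0.227,0.5],
    [0.649,0.467,0.2,-0.227,0.5],
    [0.649,0.467,0.4,-0.227,0.5],
    [0.649,0.467,0.4,-0.227,0.5],
  ],
)

```text
clock: 8.98
position: [0.4699, 0.2697, 0.0598]
ee_rot: [-0.145, 0.989, -0.001, -0.002]
ft_force: [-0.4, -0.3, 0.7]
grip_width: 0.75
grasp_force: 0.0
```

```bash
python3 - <<'E'
from m import *
from go import plan
plan((.4722,.2722,.024,196.8))
c=camera("top")
for uv in [(344+0,150),]:
    pass
p=proj(c,np.array([.679,.0757,.026])); print(p)
ctr,rad,n,z,kp=collar(c,p,.026); d=kp.mean(0)-ctr; print(ctr,rad,n,z,np.linalg.norm(d),np.degrees(np.arctan2(-d[1],-d[0])))
save(cv2.resize(c["img"][120:250,230:400],(785,600),interpolation=cv2.INTER_CUBIC),"mid")
E
```

```text
t 8.97 p [0.4699 0.2697 0.0598] psi -163.28 tilt -1.0 g 0.75 [-0.4 -0.3  0.7] [ 0.19  0.55 -0.97  1.84  0.52  1.04  0.87]
(0.4722, 0.2722, 0.024, 196.8) -> [-0.02   0.012  0.239] -0.003
[354.39861774 149.2126163 ]
[0.68393464 0.07668279] 0.024595800787210464 197 0.02530503547362657 0.04688437709958581 -6.722048498206779
```

View pics/mid.png

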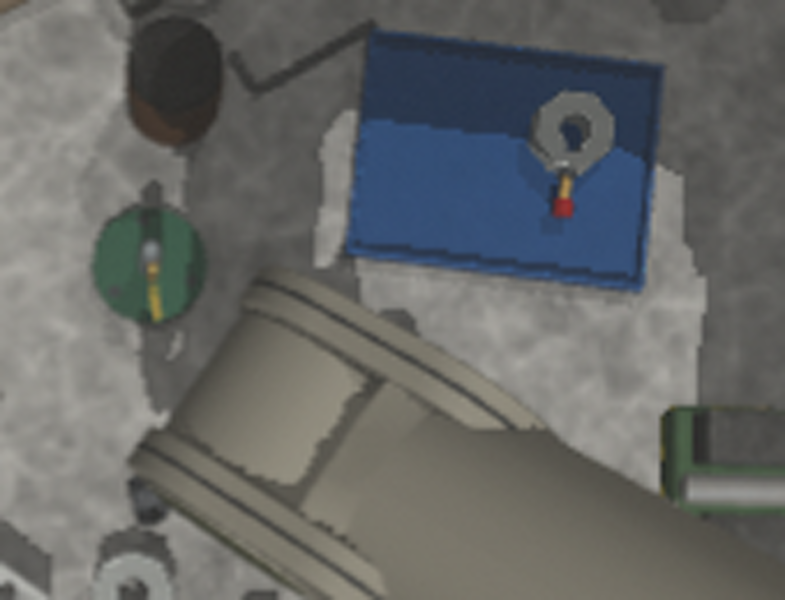

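Emit:
carry_out(
  deltas=[
    [-0.01,0.01,0.12,0,0.5],
    [-0.015,0.012,0.235,0,0.5],
    [-0.015,0.012,0.235,0,0.5],
    [-0.015,0.012,0.235,0,-0.2],
    [-0.015,0.012,0.235,0,-0.2],
    [-0.015,0.012,0.235,0,-0.2],
    [-0.015,0.012,0.235,0,-0.2],
    [-0.015,0.012,0.1,0,-0.2],
    [-0.015,0.012,-0.2,0,-0.2],
    [-0.015,0.012,-0.46,0,-0.2],
    [-0.015,0.012,-0.46,0,-0.2],
  ],
  force=40,
)

```text
clock: 10.4
position: [0.4735, 0.2745, 0.134]
ee_rot: [-0.146, 0.989, 0.001, 0.003]
ft_force: [1.1, 0.2, -1.8]
grip_width: 0.527
grasp_force: 41.5
```

```bash
python3 go.py .58,.215,.13,186 .687,.1513,.12,174.3
```

```text
t 10.4 p [0.4735 0.2745 0.134 ] psi -163.24 tilt -1.0 g 0.527 [ 1.1  0.2 -1.8] [ 0.24  0.46 -1.04  1.77  0.43  1.15  0.93]
(0.58, 0.215, 0.13, 186.0) -> [-0.565 -0.584  0.03 ] 0.359
(0.687, 0.1513, 0.12, 174.3) -> [-1.126 -1.197  0.099] 0.749
```

Emit:
carry_out(
  deltas=[
    [-0.28,-0.29,0.03,0.2,-0.2],
    [-0.565,-0.584,0.03,0.36,-0.2],
    [-0.565,-0.584,0.03,0.36,-0.2],
  ],
)

```text
clock: 10.78
position: [0.5821, 0.209, 0.1245]
ee_rot: [-0.048, 0.999, -0.001, -0.0]
ft_force: [-1.8, 1.0, -1.9]
grip_width: 0.526
grasp_force: 41.5
```

Emit:
carry_out(
  deltas=[
    [-0.33,-0.24,0,0.2,-0.2],
    [-0.666,-0.486,0.05,0.39,-0.2],
    [-0.666,-0.486,0.25,0.39,-0.2],
    [-0.666,-0.486,0.25,0.39,-0.2],
    [-0.666,-0.486,0.25,0.39,-0.2],
  ],
)

```text
clock: 11.4
position: [0.6849, 0.1531, 0.0893]
ee_rot: [0.049, 0.999, 0.0, -0.0]
ft_force: [-0.4, 0.5, -1.4]
grip_width: 0.53
grasp_force: 41.5
```

```bash
python3 go.py .685,.153,.0285,174.3
```

```text
t 11.4 p [0.6849 0.1531 0.0893] psi 174.37 tilt -1.0 g 0.53 [-0.4  0.5 -1.4] [ 0.22  0.76 -0.78  1.37  0.54  1.23  0.87]
(0.685, 0.153, 0.0285, 174.3) -> [-0.001 -0.001  0.405] 0.002
```

Emit:
carry_out(
  deltas=[
    [0,0,0.2,0,-0.2],
    [0,0,0.34,0,-0.2],
    [0,0,0.4,0,-0.2],
    [0,0,0.4,0,-0.2],
    [0,0,0.4,0,0.3],
    [0,0,0.4,0,0.3],
    [0,0,0.4,0,0.3],
    [0,0,0.3,0,0.3],
    [0,0,0.0,0,0.3],
    [0,0,-0.25,0,0.4],
    [0,0,-0.25,0,0.4],
  ],
)

```text
clock: 12.78
position: [0.6873, 0.1527, 0.1308]
ee_rot: [0.05, 0.999, 0.001, 0.003]
ft_force: [0.7, -0.1, -0.3]
grip_width: 0.697
grasp_force: 0.0
```

```bash
python3 go.py .56,.165,.125,190 .4304,.1732,.12,210.6
```

```text
t 12.78 p [0.6873 0.1527 0.1308] psi 174.25 tilt -1.0 g 0.697 [ 0.7 -0.1 -0.3] [ 0.23  0.72 -0.8   1.34  0.52  1.29  0.89]
(0.56, 0.165, 0.125, 190.0) -> [ 0.853 -0.004  0.033] -0.525
(0.4304, 0.1732, 0.12, 210.6) -> [ 1.718 -0.036  0.061] -1.212
```

Emit:
carry_out(
  deltas=[
    [0.3,0,0.0,-0.26,0.5],
    [0.65,0,0.0,-0.52,0.5],
    [0.853,0,0.0,-0.525,0.5],
    [0.853,0,0.0,-0.525,0.5],
  ],
)

```text
clock: 13.28
position: [0.5564, 0.1648, 0.126]
ee_rot: [-0.088, 0.996, -0.001, -0.0]
ft_force: [0.8, -0.6, 0.2]
grip_width: 0.754
grasp_force: 0.0
```

Emit:
carry_out(
  deltas=[
    [0.3,0.07,0,-0.25,0.5],
    [0.65,0.14,0,-0.5,0.5],
    [0.842,0.2,0.1,-0.687,0.5],
    [0.842,0.2,0.4,-0.687,0.5],
    [0.842,0.2,0.4,-0.687,0.5],
    [0.842,0.2,0.4,-0.687,0.5],
  ],
)

```text
clock: 14.02
position: [0.4296, 0.1728, 0.067]
ee_rot: [-0.264, 0.965, 0.0, 0.0]
ft_force: [-0.3, -0.0, -0.2]
grip_width: 0.748
grasp_force: 0.0
```

```bash
python3 - <<'E'
from m import *
from go import plan
plan((.4304,.1732,.024,210.6))
c=camera("top")
for p in ([.684,.0767,.026],[.685,.153,.026]):
    ctr,rad,n,z,kp=collar(c,proj(c,np.array(p)),.026,r=20); d=kp.mean(0)-ctr; print(ctr,rad,n,z,np.linalg.norm(d),np.degrees(np.arctan2(-d[1],-d[0])))
E
```

```text
t 14.03 p [0.4296 0.1728 0.067 ] psi -149.39 tilt -1.0 g 0.748 [-0.3 -0.  -0.2] [ 0.51  0.39 -1.1   2.03  0.42  0.97  1.29]
(0.4304, 0.1732, 0.024, 210.6) -> [-0.005 -0.001  0.287] 0.0
[0.68364056 0.07644389] 0.024655871093273163 198 0.025032576364182595 0.046846654795639514 -8.728955871614973
[0.68366497 0.15321698] 0.02515348605811596 194 0.025423350558073946 0.04128183585861554 -3.1101475310202953
```

Emit:
carry_out(
  deltas=[
    [0,0,0.15,0,0.5],
    [0,0,0.28,0,0.5],
    [0,0,0.283,0,0.5],
    [0,0,0.283,0,-0.2],
    [0,0,0.283,0,-0.2],
    [0,0,0.283,0,-0.2],
    [0,0,0.283,0,-0.2],
  ],
  force=40,
)

```text
clock: 14.95
position: [0.4296, 0.1726, 0.0249]
ee_rot: [-0.264, 0.965, -0.0, 0.001]
ft_force: [-2.0, -0.9, 6.7]
grip_width: 0.53
grasp_force: 40.2
```

```bash
python3 go.py .4304,.1732,.14,210.6
```

```text
t 14.95 p [0.4296 0.1726 0.0249] psi -149.4 tilt -1.0 g 0.53 [-2.  -0.9  6.7] [ 0.44  0.46 -1.03  2.06  0.51  0.9   1.22]
(0.4304, 0.1732, 0.14, 210.6) -> [-0.008  0.    -0.767] -0.0
```

Emit:
carry_out(
  deltas=[
    [0,0,-0.3,0,-0.2],
    [0,0,-0.6,0,-0.2],
    [0,0,-0.8,0,-0.2],
    [0,0,-0.8,0,-0.2],
  ],
)

```text
clock: 15.45
position: [0.4301, 0.1726, 0.1459]
ee_rot: [-0.264, 0.965, -0.001, 0.002]
ft_force: [-0.0, -0.8, -1.4]
grip_width: 0.53
grasp_force: 42.4
```

```bash
python3 go.py .51,.25,.15,200 .5975,.3285,.15,191.5
```

```text
t 15.45 p [0.4301 0.1726 0.1459] psi -149.42 tilt -1.0 g 0.53 [-0.  -0.8 -1.4] [ 0.64  0.25 -1.22  1.96  0.27  1.1   1.42]
(0.51, 0.25, 0.15, 200.0) -> [-0.721  0.173 -0.025] 0.353
(0.5975, 0.3285, 0.15, 191.5) -> [-1.489  0.327 -0.022] 0.636
```

Emit:
carry_out(
  deltas=[
    [-0.3,0.08,-0.02,0.2,-0.2],
    [-0.6,0.15,-0.02,0.353,-0.2],
    [-0.721,0.173,-0.02,0.353,-0.2],
    [-0.721,0.173,-0.02,0.353,-0.2],
  ],
)

```text
clock: 15.95
position: [0.5082, 0.2506, 0.1454]
ee_rot: [-0.175, 0.985, 0.001, -0.001]
ft_force: [-0.3, -0.6, -0.8]
grip_width: 0.527
grasp_force: 42.3
```

Emit:
carry_out(
  deltas=[
    [-0.3,0.12,0,0.2,-0.2],
    [-0.6,0.24,0,0.317,-0.2],
    [-0.723,0.29,0.1,0.317,-0.2],
    [-0.723,0.29,0.3,0.317,-0.2],
    [-0.723,0.29,0.3,0.317,-0.2],
    [-0.723,0.29,0.3,0.317,-0.2],
  ],
)

```text
clock: 16.7
position: [0.5956, 0.3271, 0.1025]
ee_rot: [-0.091, 0.996, 0.0, 0.0]
ft_force: [0.8, 0.3, -0.1]
grip_width: 0.532
grasp_force: 42.3
```

```bash
python3 - <<'E'
from m import *
from go import plan
plan((.597,.328,.085,190.5),(.597,.328,.034,190.5))
c=camera("top"); s=camera("side")
a=cv2.resize(c["img"][140:220,225:325],(500,400),interpolation=cv2.INTER_CUBIC)
b=cv2.resize(s["img"][170:230,240:315],(300,240),interpolation=cv2.INTER_CUBIC); b=np.pad(b,((0,160),(0,0),(0,0)))
save(np.hstack([a,b]),"over")
E
```

```text
t 16.7 p [0.5956 0.3271 0.1025] psi -169.51 tilt -1.0 g 0.532 [ 0.8  0.3 -0.1] [ 0.02  0.74 -0.89  1.43  0.58  1.25  0.83]
(0.597, 0.328, 0.085, 190.5) -> [-0.01   0.004  0.117] -0.0
(0.597, 0.328, 0.034, 190.5) -> [-0.01   0.004  0.457] -0.0
```

View pics/over.png

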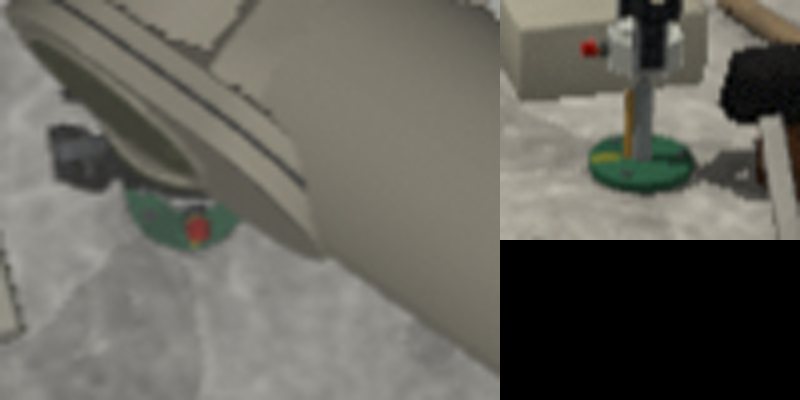

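Emit:
carry_out(
  deltas=[
    [-0.01,0.004,0.06,0,-0.2],
    [-0.01,0.004,0.12,0,-0.2],
    [-0.01,0.004,0.15,0,-0.2],
    [-0.01,0.004,0.18,0,-0.2],
    [-0.01,0.004,0.18,0,-0.2],
  ],
)

```text
clock: 17.42
position: [0.5967, 0.3283, 0.0739]
ee_rot: [-0.092, 0.996, -0.0, -0.0]
ft_force: [0.0, -0.5, -1.0]
grip_width: 0.532
grasp_force: 42.4
```

```bash
python3 go.py .597,.328,.034,190.5
```

```text
t 17.43 p [0.5967 0.3283 0.0739] psi -169.48 tilt -1.0 g 0.532 [ 0.  -0.5 -1. ] [ 0.01  0.77 -0.87  1.44  0.6   1.21  0.82]
(0.597, 0.328, 0.034, 190.5) -> [-0.002 -0.003  0.266] 0.001
```

Emit:
carry_out(
  deltas=[
    [0,0,0.08,0,-0.2],
    [0,0,0.16,0,-0.2],
    [0,0,0.22,0,-0.2],
    [0,0,0.255,0,-0.2],
    [0,0,0.255,0,-0.2],
  ],
)

```text
clock: 18.05
position: [0.5969, 0.3285, 0.0359]
ee_rot: [-0.092, 0.996, -0.0, -0.0]
ft_force: [0.5, 0.6, -1.6]
grip_width: 0.531
grasp_force: 42.4
```

```bash
python3 go.py .597,.328,.16,190.5
```

```text
t 18.05 p [0.5969 0.3285 0.0359] psi -169.49 tilt -1.0 g 0.531 [ 0.5  0.6 -1.6] [-0.    0.81 -0.85  1.46  0.63  1.16  0.8 ]
(0.597, 0.328, 0.16, 190.5) -> [-0.    -0.003 -0.827] 0.0
```

Emit:
carry_out(
  deltas=[
    [0,0,0,0,0.3],
    [0,0,0,0,0.3],
    [0,0,0,0,0.3],
    [0,0,-0.2,0,0.3],
    [0,0,-0.5,0,0.3],
    [0,0,-0.8,0,0.4],
    [0,0,-0.8,0,0.4],
  ],
)

```text
clock: 18.92
position: [0.5982, 0.3298, 0.1604]
ee_rot: [-0.092, 0.996, 0.001, 0.003]
ft_force: [-0.4, 0.3, -0.2]
grip_width: 0.702
grasp_force: 0.0
```

```bash
python3 go.py .50,.335,.15,162
```

```text
t 18.93 p [0.5982 0.3298 0.1604] psi -169.5 tilt -1.0 g 0.702 [-0.4  0.3 -0.2] [ 0.03  0.69 -0.92  1.37  0.55  1.34  0.86]
(0.5, 0.335, 0.15, 162.0) -> [0.638 0.153 0.066] 0.95
```

Emit:
carry_out(
  deltas=[
    [0.22,0.05,0.06,0.33,0.5],
    [0.45,0.1,0.06,0.66,0.5],
    [0.638,0.153,0.06,0.95,0.5],
    [0.638,0.153,0.06,0.95,0.5],
  ],
)

```text
clock: 19.42
position: [0.4965, 0.334, 0.1468]
ee_rot: [0.155, 0.988, -0.001, -0.0]
ft_force: [0.7, 0.7, 0.8]
grip_width: 0.749
grasp_force: 0.0
```

Emit:
carry_out(
  deltas=[
    [0.3,-0.1,0,0.33,0.5],
    [0.6,-0.2,0,0.66,0.5],
    [0.628,-0.204,0,1.0,0.5],
    [0.628,-0.204,0,1.0,0.5],
  ],
)

```text
clock: 19.92
position: [0.4001, 0.3333, 0.1471]
ee_rot: [0.405, 0.914, -0.0, 0.0]
ft_force: [-0.6, 0.7, -0.9]
grip_width: 0.748
grasp_force: 0.0
```

```bash
python3 go.py .4009,.3352,.065,117.5; python3 - <<'E'
from m import *
c=camera("top")
for p in ([.5975,.3285,.032],[.684,.153,.026],[.684,.0767,.026],[.4009,.3352,.022]):
    ctr,rad,n,z,kp=collar(c,proj(c,np.array(p)),p[2],r=20)
    d=kp.mean(0)-ctr if len(kp) else np.zeros(2); print(ctr,rad,n,z,len(kp),np.linalg.norm(d),np.degrees(np.arctan2(-d[1],-d[0])))
a=cv2.resize(c["img"][120:200,235:385],(800,427),interpolation=cv2.INTER_CUBIC); save(a,"three")
E
```

```text
t 19.93 p [0.4001 0.3333 0.1471] psi 132.16 tilt -1.0 g 0.748 [-0.6  0.7 -0.9] [-0.01  0.31 -0.89  1.83  0.27  1.13 -0.25]
(0.4009, 0.3352, 0.065, 117.5) -> [0.007 0.012 0.547] 0.489
[0.59727964 0.32929465] 0.025576923042535782 197 0.0314955969720873 4 0.03157104028063004 10.515895713256398
[0.68386356 0.15347322] 0.02460968680679798 193 0.02536309508270381 14 0.04585020421944547 -4.920451638216389
[0.68386775 0.07640312] 0.02492542192339897 195 0.025499692048219297 2 0.04387052918592666 -5.725286817298818
[nan nan] 0.0 0 nan 0 0.0 -180.0m.py:11: RuntimeWarning: Mean of empty slice.
  (x,y),rad=cv2.minEnclosingCircle(q.astype(np.float32)); ctr=(np.array([x,y])*0.5+0.5*q.mean(0))
  ret = um.true_divide(
  return _methods._mean(a, axis=axis, dtype=dtype,
  ret = ret.dtype.type(ret / rcount)
```

View pics/three.png

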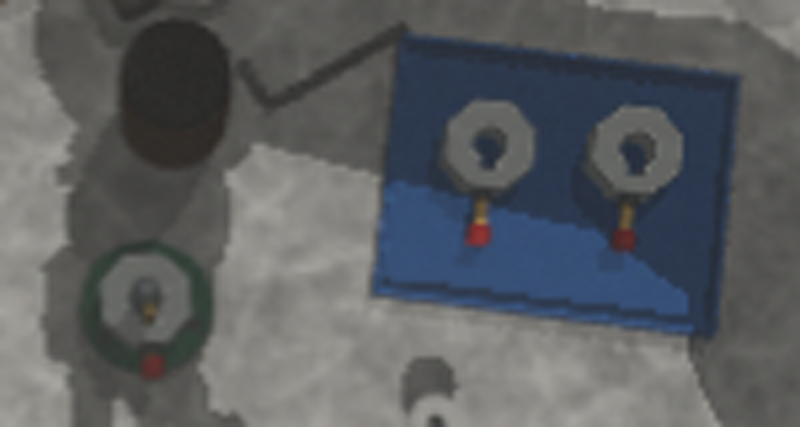

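Emit:
carry_out(
  deltas=[
    [0.007,0.012,0.15,0.25,0.5],
    [0.007,0.012,0.4,0.489,0.5],
    [0.007,0.012,0.547,0.489,0.5],
    [0.007,0.012,0.547,0.489,0.5],
  ],
)

```text
clock: 20.48
position: [0.4001, 0.3347, 0.0633]
ee_rot: [0.519, 0.855, -0.001, -0.001]
ft_force: [-0.3, -0.1, 0.7]
grip_width: 0.751
grasp_force: 0.0
```

```bash
python3 go.py .4009,.3352,.0245,117.5
```

```text
t 20.48 p [0.4001 0.3347 0.0633] psi 117.53 tilt -1.0 g 0.751 [-0.3 -0.1  0.7] [-0.1   0.42 -0.79  1.89  0.36  0.98 -0.58]
(0.4009, 0.3352, 0.0245, 117.5) -> [0.    0.007 0.259] 0.001
```

Emit:
carry_out(
  deltas=[
    [0,0.004,0.13,0,0.5],
    [0,0.004,0.255,0,0.5],
    [0,0.004,0.26,0,0.5],
    [0,0.004,0.26,0,-0.2],
    [0,0.004,0.26,0,-0.2],
    [0,0.004,0.26,0,-0.2],
    [0,0.004,0.26,0,-0.2],
  ],
)

```text
clock: 21.35
position: [0.401, 0.3361, 0.0265]
ee_rot: [0.52, 0.854, 0.0, 0.0]
ft_force: [-0.2, -0.6, 5.4]
grip_width: 0.53
grasp_force: 41.4
```

```bash
python3 go.py .40,.335,.16,117.5
```

```text
t 21.35 p [0.401  0.3361 0.0265] psi 117.34 tilt -1.0 g 0.53 [-0.2 -0.6  5.4] [-0.14  0.48 -0.76  1.91  0.41  0.91 -0.62]
(0.4, 0.335, 0.16, 117.5) -> [-0.003 -0.008 -0.89 ] -0.005
```

Emit:
carry_out(
  deltas=[
    [0,0,-0.3,0,-0.2],
    [0,0,-0.6,0,-0.2],
    [0,0,-0.9,0,-0.2],
    [0,0,-0.9,0,-0.2],
  ],
)

```text
clock: 21.85
position: [0.402, 0.337, 0.1641]
ee_rot: [0.52, 0.854, 0.002, 0.001]
ft_force: [-0.4, -0.3, -2.3]
grip_width: 0.526
grasp_force: 41.9
```

```bash
python3 go.py .50,.33,.16,140
```

```text
t 21.85 p [0.402  0.337  0.1641] psi 117.33 tilt -1.0 g 0.526 [-0.4 -0.3 -2.3] [-0.04  0.29 -0.85  1.81  0.24  1.15 -0.49]
(0.5, 0.33, 0.16, 140.0) -> [-0.341  0.559  0.031] -0.756
```

Emit:
carry_out(
  deltas=[
    [-0.11,0.18,0,-0.3,-0.2],
    [-0.23,0.38,0,-0.6,-0.2],
    [-0.341,0.559,0,-0.756,-0.2],
    [-0.341,0.559,0,-0.756,-0.2],
  ],
)

```text
clock: 22.35
position: [0.5004, 0.3272, 0.159]
ee_rot: [0.343, 0.939, -0.001, -0.001]
ft_force: [-0.9, -0.4, -1.5]
grip_width: 0.528
grasp_force: 41.8
```

Emit:
carry_out(
  deltas=[
    [-0.25,0.2,0,-0.183,-0.2],
    [-0.499,0.408,0,-0.183,-0.2],
    [-0.499,0.408,0.2,-0.183,-0.2],
    [-0.499,0.408,0.3,-0.183,-0.2],
    [-0.499,0.408,0.36,-0.183,-0.2],
    [-0.499,0.408,0.36,-0.183,-0.2],
  ],
)

```text
clock: 23.1
position: [0.5947, 0.3278, 0.1069]
ee_rot: [0.296, 0.955, -0.0, -0.0]
ft_force: [0.6, -0.2, -1.0]
grip_width: 0.527
grasp_force: 41.9
```

```bash
python3 go.py .5967,.3288,.075,145.5;  python3 - <<'E'
from m import *
s=camera("side"); save(cv2.resize(s["img"][170:230,240:315],(600,480),interpolation=cv2.INTER_CUBIC),"over2")
E
```

```text
t 23.1 p [0.5947 0.3278 0.1069] psi 145.55 tilt -1.0 g 0.527 [ 0.6 -0.2 -1. ] [-0.05  0.69 -0.77  1.43  0.49  1.22  0.1 ]
(0.5967, 0.3288, 0.075, 145.5) -> [-0.007  0.013  0.213] 0.002
```

View pics/over2.png

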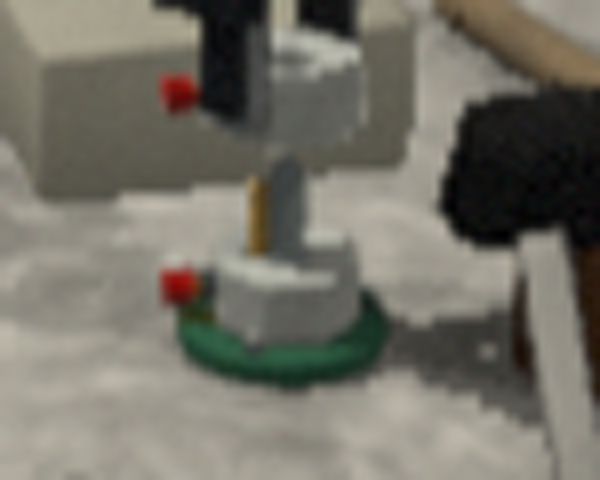

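Emit:
carry_out(
  deltas=[
    [-0.007,0.013,0.07,0,-0.2],
    [-0.007,0.013,0.12,0,-0.2],
    [-0.007,0.013,0.17,0,-0.2],
    [-0.007,0.013,0.21,0,-0.2],
    [-0.007,0.013,0.21,0,-0.2],
  ],
)

```text
clock: 23.78
position: [0.597, 0.3285, 0.0748]
ee_rot: [0.296, 0.955, -0.0, -0.0]
ft_force: [-0.7, 0.6, -1.2]
grip_width: 0.528
grasp_force: 41.9
```

```bash
python3 go.py .5967,.3288,.0592,145.5
```

```text
t 23.77 p [0.597  0.3285 0.0748] psi 145.52 tilt -1.0 g 0.528 [-0.7  0.6 -1.2] [-0.06  0.72 -0.76  1.45  0.51  1.18  0.08]
(0.5967, 0.3288, 0.0592, 145.5) -> [0.002 0.001 0.104] 0.001
```

Emit:
carry_out(
  deltas=[
    [0,0,0.05,0,-0.2],
    [0,0,0.1,0,-0.2],
    [0,0,0.104,0,-0.2],
    [0,0,0.104,0,-0.2],
  ],
)

```text
clock: 24.28
position: [0.597, 0.3286, 0.0596]
ee_rot: [0.296, 0.955, -0.0, -0.0]
ft_force: [-2.0, 1.2, -3.5]
grip_width: 0.528
grasp_force: 41.8
```

Emit:
carry_out(
  deltas=[
    [0,0,0,0,0.3],
    [0,0,0,0,0.3],
    [0,0,0,0,0.3],
    [0,0,-0.2,0,0.3],
    [0,0,-0.5,0,0.4],
    [0,0,-0.8,0,0.4],
    [0.8,0,-0.8,0,0.4],
    [0.8,0,-0.8,0,0.4],
    [0.8,0,-0.8,0,0.4],
  ],
)

```text
clock: 25.4
position: [0.4937, 0.4007, 0.1811]
ee_rot: [0.292, 0.956, 0.001, -0.0]
ft_force: [0.8, 0.2, -1.3]
grip_width: 0.701
grasp_force: 0.0
```

```bash
python3 - <<'E'
from m import *
from go import plan
plan()
c=camera("top"); s=camera("side")
a=cv2.resize(c["img"][120:220,235:385],(480,320),interpolation=cv2.INTER_CUBIC)
b=cv2.resize(s["img"][170:250,240:320],(320,320),interpolation=cv2.INTER_CUBIC)
save(np.hstack([a,b]),"end")
for p in ([.5975,.3285,.054],[.684,.153,.026],[.684,.0767,.026]):
    r=collar(c,proj(c,np.array(p)),p[2],r=20); print(r[0],r[1],r[2],r[3])
E
```

```text
t 25.4 p [0.4937 0.4007 0.1811] psi 145.99 tilt -1.0 g 0.701 [ 0.8  0.2 -1.3] [-0.13  0.54 -0.85  1.49  0.42  1.3  -0.05]
[0.60201007 0.32616956] 0.02373991720378399 142 0.0537746912778571
[0.68441509 0.15324116] 0.02442202717065811 193 0.02554501176859769
[0.68330491 0.07678482] 0.025635743513703346 199 0.025044369750071023
```

View pics/end.png

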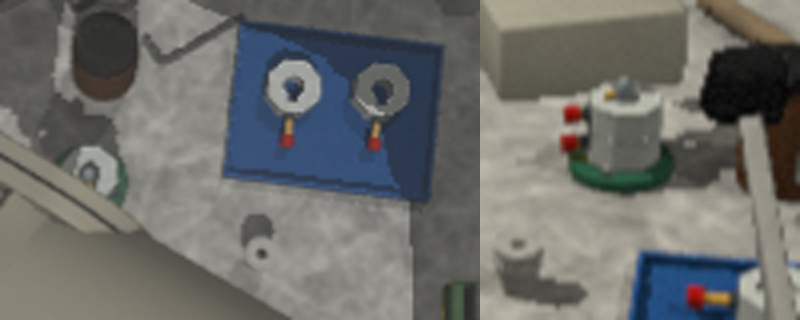

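The last view shows both pushed-in collars stacked on the arbor at side-crop (625,125), with their top at 0.054 m. The two pulled-out collars lie flat in the tray at (292,88) and (380,92), and the robot is clear of everything.

```bash
python3 -c "
from workcell import ticket
print(ticket.hand_in())"
```

```text
the job is handed in; nothing more can be done
None
```

The job is handed in, but no verdict came back: in the last pictures both pushed-in collars sit fully down on the arbor, both pulled-out collars lie flat in the tray, and the plungers look as found.

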